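Sort cut spacers by length into their rack rows

TASK

Sort the three loose spacers from the cut-off guide and the bench in front of it into the rack: each lies flat and crosswise in the row made for its length, on the floor of the row next to the one already stored there. Lower each one into its row, do not drop it, and leave the tape measure, the capacitor and the tall can where they stand.

Things in the scene. Friction and masses are not known exactly. Their poses are not given: they have to be found in the camera images.
- spacer_short_mid (a point): Loose short spacer to be sorted: plain steel block 36 mm long (along its y axis), 22 mm wide (x), 20 mm high (z), 54 g give or take a third, with a dark bore mark in each end. The point is its centre. It starts flat on the bench, either in the cut-off guide or out in front of it.
- spacer_medium_mid (a point): Loose medium spacer to be sorted: plain steel block 48 mm long (along its y axis), 22 mm wide (x), 20 mm high (z), 72 g give or take a third, with a dark bore mark in each end. The point is its centre. It starts flat on the bench, either in the cut-off guide or out in front of it.
- spacer_long_mid (a point): Loose long spacer to be sorted: plain steel block 60 mm long (along its y axis), 22 mm wide (x), 20 mm high (z), 90 g give or take a third, with a dark bore mark in each end. The point is its centre. It starts flat on the bench, either in the cut-off guide or out in front of it.
- stored_short_mid (a point): Loose short spacer already stored in its row, the same 36 x 22 x 20 mm block (axes as the others), in the +x half of that row. The point is its centre.
- stored_medium_mid (a point): Loose medium spacer already stored in its row, the same 48 x 22 x 20 mm block (axes as the others), in the +x half of that row. The point is its centre.
- stored_long_mid (a point): Loose long spacer already stored in its row, the same 60 x 22 x 20 mm block (axes as the others), in the +x half of that row. The point is its centre.
- row_short_floor (a point): Row for short spacers: fixed grey tray, 162 mm long (x, along the row) x 76 mm (y), one of three, 78 mm apart on a board in any order. Spacers lie crosswise in it, length along y. Slot 42 mm wide, 150 mm long; side walls 34 mm and end walls 12 mm above its floor, so the fingers fit only before and behind a spacer, at its long sides. Point: centre of the slot floor, 10 mm above the bench.
- row_medium_floor (a point): Row for medium spacers: fixed grey tray, 162 mm long (x, along the row) x 76 mm (y), one of three, 78 mm apart on a board in any order. Spacers lie crosswise in it, length along y. Slot 54 mm wide, 150 mm long; side walls 34 mm and end walls 12 mm above its floor, so the fingers fit only before and behind a spacer, at its long sides. Point: centre of the slot floor, 10 mm above the bench.
- row_long_floor (a point): Row for long spacers: fixed grey tray, 162 mm long (x, along the row) x 76 mm (y), one of three, 78 mm apart on a board in any order. Spacers lie crosswise in it, length along y. Slot 66 mm wide, 150 mm long; side walls 34 mm and end walls 12 mm above its floor, so the fingers fit only before and behind a spacer, at its long sides. Point: centre of the slot floor, 10 mm above the bench.
- guide_mid (a point): Cut-off guide, fixed: two rails along y, 8 mm thick, 24 mm high, 34 mm apart inside, no floor; stops 18 mm high close it, 250 mm apart. Point: its middle, on the bench. Two spacers lie lengthwise between the rails, where fingers fit only at their ends (30 mm or more free). The third lies outside, about 100 mm to -x, roughly parallel. Bench there is free beside the tape measure.
- tape_mid (a point): Tape measure, bystander, yellow, 34 (x) x 84 (y) x 65 (z) mm, standing loose on the bench on the robot's side of the guide. The point is its centre.
- cap_mid (a point): Capacitor, bystander, upright can 35 mm across and 74 mm high, standing loose beyond the guide. The point is its centre.
- can_mid (a point): Tall can, bystander, 50 mm across and 128 mm high, standing loose beyond the rack. The point is its centre.
Not all that is in view belongs to the job. What is shaped like the part that bears spacer_short_mid but orange, turquoise or yellow is not meant.

How it is judged:
By the outcome, as a careful person would: the job done as asked, in the order asked, and still so for the second after the job is handed in, with the robot touching nothing.
It also fails if it takes over 72 s, if anything falls off the work surface, if the arm or the gripper's body presses on something with over 40 N, if the wrist force passes 120 N, or if a joint passes its speed limit or range.

ROBOT

A 6-joint arm with a two-finger parallel gripper is mounted at the origin on a cart in front of the work surface, level with it; the furniture and walls round the work are solid. World frame = base frame: x ahead of the robot, y to its left, z up, the work surface at z = 0. Lengths are in m, angles in rad, forces in N, time in s.
With the tool pointing down it reaches from about 0.35 to 0.85 m from the base axis. Payload 8.1 kg.
Tool frame: the origin (TCP) lies on the centre line of the jaws, within the pads' length; the fingertips stand tip_reach ahead of it and the grasp point (between the pads) lies 8 mm behind it (tip_reach is the distance from the TCP to the fingertips, in m); z points along the fingers, y is the line along which they close (so a half turn about z gives the same grasp; the last joint's range is limited). The gripper opens to 85 mm and grips with 20 to 120 N. Pads are 22 mm wide; open, the fingers measure 114 mm over their backs; the gripper's body (76 mm by 85 mm) begins 54 mm behind the grasp point. The pads swing forward as they close: fully open they stand 13 mm farther back than shut.
Start: joints at [1.081, 0.13, 1.488, -0, 1.523, -0.085], TCP at [0.236, 0.552, 0.242] pointing down, gripper open.
Joint ranges: [-2.96, 2.96], [-0.89, 2.26], [0.02, 2.5], [-1.34, 4.48], [0, 2.73], [-2.66, 2.66]. Speed limits (rad/s): [2.39, 2.39, 2.79, 3.14, 3.14, 3.14].

INTERFACE

Orientations are given as a unit quaternion [x, y, z, w].
In Python, from rig import * gives the robot as it stands.
- The arm moves only by the tool servo_tool, never from a script. Its arguments are lists of equal length, an entry for each row: "xyz": the shift along the tool's x, y, z in m, a list of three; "rot": the turn, a rotation vector about the tool's x, y, z in rad, a list of three; "grip": the opening in per cent of the stroke, from 0 (shut) to 100 (fully open). In form: {"xyz": [[dx, dy, dz], ...], "rot": [[wx, wy, wz], ...], "grip": [grip, ...]}. A call has 1 to 10 rows; each row is the pose to reach, as a shift and turn from the pose commanded when the call began, along the tool's axes at that moment; what a row does not reach only later rows make up. A row lasts 1/12 s, in which the tool goes at most 41.7 mm and 7.16 degrees, less where a joint would pass 70% of its speed; a pose out of reach is approached as far as the arm can. A call with a gripper value outside its range is refused whole. The fingers move at their own pace and stop on an object; "grip_force" is the grip in N (left out, the last holds). Time passes only in rows, so rows that repeat a pose let the fingers close. It gives the time, the measured TCP pose, the force, the opening and the grip force at its end, in the units of the state.
- get_obs(): the state, without advancing time (a new reading comes with each control period).
- get_image(name): name is "side" or "top"; returns a dict with "frame" (400x640x3 uint8, red, green, blue), "intrinsics" (3x3 intrinsics, pixels), "k1" (the pictures are not rectified: a ray, as slopes to the right and down, at radius r is drawn at 1 + k1 r^2 times it, then the intrinsics apply), "origin" and "orientation" of the camera in the world. Camera axes: x right, y up, looking along -z (the intrinsics and any distortion apply to the point x, -y, -z); pixel columns grow to the right and rows downward; lengths in m; the calibration is good to about 2 mm. A picture is of the moment at which its call begins. There is no depth.
- finish_job(): hands the job in; it is judged then, once.
The state is a dict: "time_s": time; "joint_positions": joint angles; "qd": joint speeds; "effort": joint torques, N m; "eef_pos": TCP position; "orientation": TCP orientation; "contact_force": force on the tool from outside, world axes, zero at the start; "wrist_torque": the same for the moment, N m; "opening": opening from 0.0 (shut) to 1.0 (fully open); "finger_force": force on a finger pad.
Only numpy, scipy, OpenCV 4.12 (cv2) and the standard library are available. Lean on these libraries where they do the work, as an engineer would, in place of code of your own. Each camera call takes 0.05 s, during which the arm holds its last target. There are 200 camera calls.

## Working session

There is one attempt and no reset: what is moved stays moved. The work goes in short steps, Python scripts to look and compute and a tool call to move; the robot and the scene stay as the last step left them, time stands still between calls to the robot, and variables do not carry over. Pictures are saved under pics/ and viewed, at most 10 in all, crops included, and the job is handed in when it is done.

Besides the shell and the picture viewer there is one more tool, called as name(argument=value, ...) on one line, values as JSON. servo_tool: Moves the arm, as the interface text tells. Its arguments: {"type":"object","properties":{"xyz":{"type":"array","items":{"type":"array","items":{"type":"number"}}},"rot":{"type":"array","items":{"type":"array","items":{"type":"number"}}},"grip":{"type":"array","items":{"type":"number"}},"grip_force":{"type":"number"}},"required":["xyz","rot","grip"]}

```bash
mkdir -p pics; ls; cat > h.py <<'E'
from rig import *
import numpy as np, cv2
from scipy.spatial.transform import Rotation as R
def cam(n):
    d=get_image(n); return d
def pix2w(d,u,v,z):
    K=np.array(d["intrinsics"]);k=d["k1"]
    xd=np.array([(u-K[0,2])/K[0,0],(v-K[1,2])/K[1,1]]);x=xd.copy()
    for _ in range(30): x=xd/(1+k*(x@x))
    r=R.from_quat(d["orientation"]).as_matrix()@np.array([x[0],-x[1],-1]) if np.size(d["orientation"])==4 else np.array(d["orientation"])@np.array([x[0],-x[1],-1])
    o=np.array(d["origin"]); return o+r*(z-o[2])/r[2]
def w2pix(d,p):
    M=R.from_quat(d["orientation"]).as_matrix() if np.size(d["orientation"])==4 else np.array(d["orientation"])
    c=M.T@(np.array(p)-np.array(d["origin"])); x=np.array([c[0],-c[1]])/-c[2]; x=x*(1+d["k1"]*(x@x)); K=np.array(d["intrinsics"])
    return K[0,0]*x[0]+K[0,2],K[1,1]*x[1]+K[1,2]
def save(d,n,crop=None,s=1):
    f=d["frame"]
    if crop: a,b,c,e=crop; f=f[b:e,a:c]
    cv2.imwrite("pics/"+n,cv2.resize(f,None,fx=s,fy=s,interpolation=cv2.INTER_CUBIC)[:,:,::-1])
E
python3 - <<'E'
from h import *
import pickle
for n in("top","side"):
    d=cam(n); save(d,n+"0.png"); print(n,d["origin"],d["orientation"],d["intrinsics"],d["k1"]); pickle.dump(d,open(n+".pkl","wb"))
print(get_obs())
import rig; print([x for x in dir(rig) if not x.startswith('_')])
print(globals().get('tip_reach'))
E
```

```text
pics
top [0.42263779 0.01985626 1.10876921] [-0.06576842  0.05792801  0.70700164 -0.70176031] [[458.50828067   0.         325.03805279]
 [  0.         458.50828067 195.06975277]
 [  0.           0.           1.        ]] -0.05213239503427251
side [ 0.08218324 -0.47707058  0.75627946] [ 0.37040122 -0.15375673 -0.36237678  0.84133517] [[394.45208281   0.         316.13159454]
 [  0.         394.45208281 192.50586458]
 [  0.           0.           1.        ]] 0.028050456007374283
{'time_s': 0.1, 'joint_positions': array([ 1.08060096e+00,  1.31097785e-01,  1.48914557e+00,  3.81591974e-06,
        1.52297101e+00, -8.53896373e-02]), 'qd': array([ 0.00082099, -0.00215673, -0.00315163,  0.00148824,  0.00088745,
        0.00045015]), 'effort': array([ 1.13033664e-03, -5.70957220e+01, -5.01938653e+01, -1.35002188e-04,
        8.25713680e-03,  2.98205543e-05]), 'eef_pos': array([0.2360617 , 0.55111639, 0.24135567]), 'orientation': array([ 2.01023748e-01,  9.79586033e-01, -7.76969213e-04, -2.31978324e-04]), 'contact_force': array([-0.21222476,  0.25149845, -0.76249022]), 'wrist_torque': array([ 0.01049511,  0.01716283, -0.00480903]), 'finger_force': 0.0, 'opening': 1.0017901968560068}
['IKError', 'finish_job', 'get_image', 'get_obs', 'tip_reach']
0.011
```

View pics/top0.png

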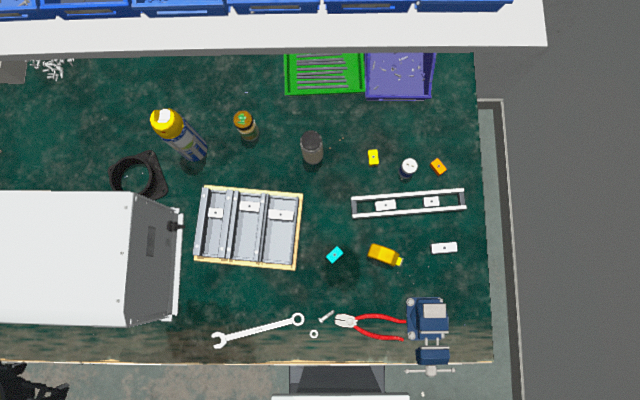

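View pics/side0.png

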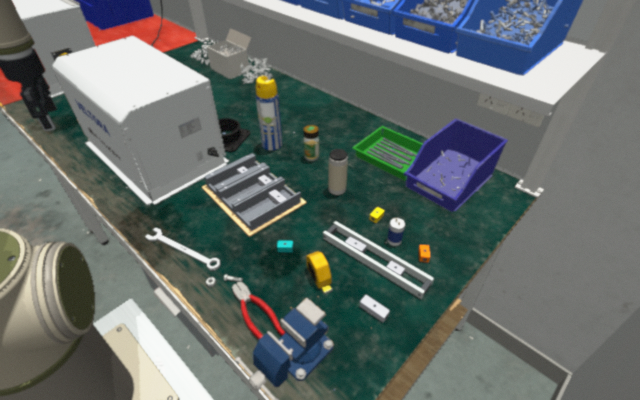

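```bash
python3 - <<'E'
from h import *
import pickle
d=pickle.load(open("top.pkl","rb"))
save(d,"rack.png",(190,180,310,275),6); save(d,"guide.png",(340,180,475,262),5.9)
s=pickle.load(open("side.pkl","rb"))
print(pix2w(d,130,323,.2),pix2w(d,178,208,.0),pix2w(d,183,322,0))
for p in [(.236,.55,.25)]: print(w2pix(d,p),w2pix(s,p))
E
```

```text
[0.33295573 0.41209383 0.2       ] [0.58960111 0.39445325 0.        ] [0.31624023 0.37020574 0.        ]
(np.float64(43.07260835193563), np.float64(378.65220501421334)) (np.float64(50.17216967520028), np.float64(116.85841625628251))
```

View pics/rack.png

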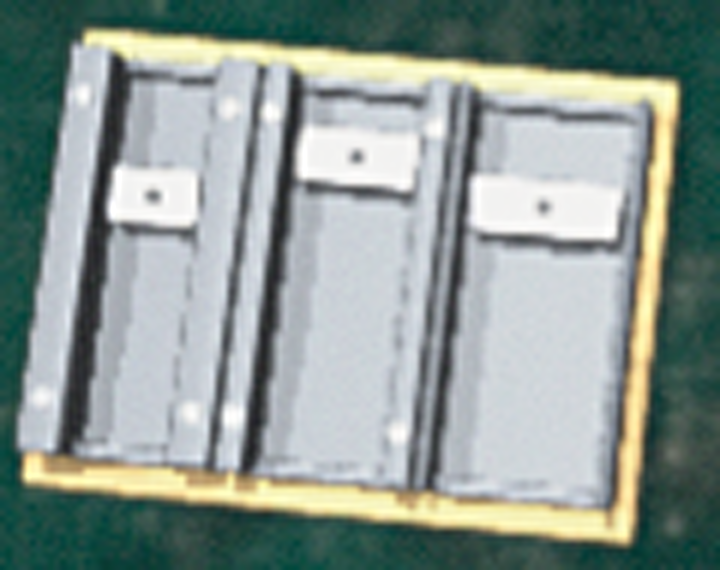

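View pics/guide.png

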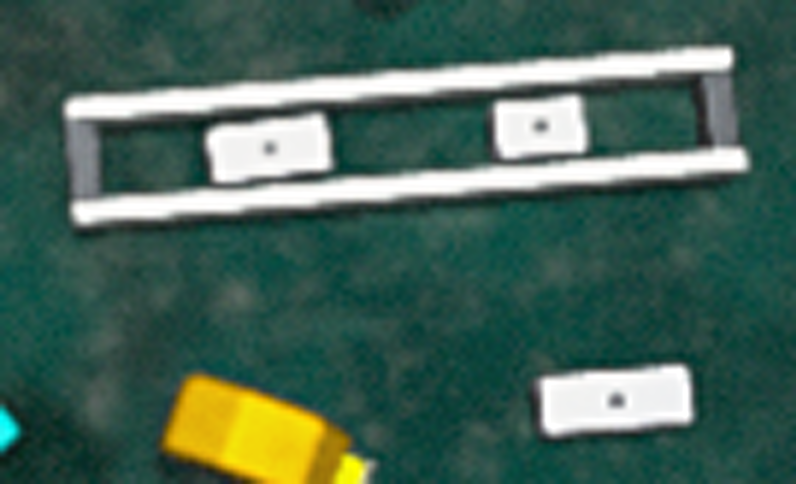

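```bash
python3 - <<'E'
from h import *
import pickle
d=pickle.load(open("top.pkl","rb"))
r=lambda p:(190+(p[0]+.5)/6-.5,180+(p[1]+.5)/6-.5)
g=lambda p:(340+(p[0]+.5)/5.9-.5,180+(p[1]+.5)/5.9-.5)
def blk(n,c,dot,z,f):
    P=np.array([pix2w(d,*f(p),z)[:2] for p in c]); D=pix2w(d,*f(dot),z)[:2]
    l=(P[1]+P[2]-P[0]-P[3])/2; w=(P[0]+P[1]-P[2]-P[3])/2
    print(n,P.mean(0).round(4),D.round(4),"len",np.linalg.norm(l).round(4),np.linalg.norm(w).round(4),"ang of +y axis dev deg",np.degrees(np.arctan2(l[0],-l[1])).round(1))
blk("Sshort",[(112,168),(198,172),(197,230),(108,222)],(152,196),.03,r)
blk("Smed",[(300,126),(417,134),(415,190),(297,182)],(357,156),.03,r)
blk("Slong",[(472,178),(622,183),(615,242),(468,232)],(544,207),.03,r)
blk("med",[(208,128),(326,114),(332,168),(213,184)],(270,148),.02,g)
blk("short",[(492,102),(582,96),(588,152),(500,160)],(541,126),.02,g)
blk("long",[(540,380),(688,366),(692,423),(545,436)],(616,400),.02,g)
def pts(n,L,z,f): print(n,[pix2w(d,*f(p),z)[:2].round(4).tolist() for p in L])
pts("guide outer corners z24",[(66,102),(732,50),(748,168),(74,222)],.024,g)
pts("stops inner z18",[(97,150),(700,110)],.018,g)
pts("wall screws z44 (7)",[(84,93),(41,397),(230,107),(190,411),(272,112),(232,415),(436,129),(398,433)],.044,r)
pts("tray left top edge",[(75,45),(20,450)],.044,r)
pts("long slot floor bottom ends L,R; top",[(440,485),(605,505),(475,105),(640,122)],.022,r)
pts("tape z65",[(190,378),(165,445),(345,440),(320,490)],.065,g)
for n,p in(("cap",(409,162)),("can",(311,135)),("turq",(335,255)),("rackcorners",(300,195)),("box",(180,210))): print(n,pix2w(d,*p,.07).round(3))
print(np.degrees(R.from_quat(get_obs()["orientation"]).as_euler("xyz")), R.from_quat(get_obs()["orientation"]).as_matrix().round(3))
E
```

```text
Sshort [0.5734 0.2938] [0.5742 0.2945] len 0.0353 0.0225 ang of +y axis dev deg -4.3
Smed [0.5889 0.2127] [0.5896 0.2128] len 0.0472 0.0225 ang of +y axis dev deg -4.4
Slong [0.5679 0.1379] [0.5686 0.138 ] len 0.0591 0.0226 ang of +y axis dev deg -3.3
med [ 0.5905 -0.1132] [ 0.5907 -0.1133] len 0.0488 0.0227 ang of +y axis dev deg 6.8
short [ 0.5983 -0.224 ] [ 0.5989 -0.2242] len 0.0366 0.0236 ang of +y axis dev deg 4.0
long [ 0.4868 -0.2495] [ 0.4873 -0.2494] len 0.0599 0.0226 ang of +y axis dev deg 4.6
guide outer corners z24 [[0.6097, -0.0304], [0.629, -0.3032], [0.5802, -0.3068], [0.5606, -0.0329]]
stops inner z18 [[0.5908, -0.043], [0.6052, -0.2903]]
wall screws z44 (7) [[0.6135, 0.3195], [0.4937, 0.3318], [0.6074, 0.2611], [0.488, 0.2732], [0.6053, 0.2444], [0.4864, 0.2568], [0.598, 0.1793], [0.4791, 0.1921]]
tray left top edge [[0.6329, 0.3239], [0.4732, 0.3392]]
long slot floor bottom ends L,R; top [[0.4599, 0.1787], [0.4518, 0.1138], [0.6112, 0.1671], [0.6038, 0.1006]]
tape z65 [[0.4945, -0.0745], [0.469, -0.0643], [0.4703, -0.1334], [0.4514, -0.1232]]
cap [ 0.683 -0.165  0.07 ]
can [0.751 0.063 0.07 ]
turq [0.469 0.009 0.07 ]
rackcorners [0.607 0.088 0.07 ]
box [0.574 0.366 0.07 ]
[-1.79907440e+02 -8.14212708e-03  1.56806323e+02] [[-0.919  0.394 -0.001]
 [ 0.394  0.919 -0.001]
 [ 0.    -0.002 -1.   ]]
```

servo_tool(xyz=[[-0.016, -0.038, -0.02], [-0.032, -0.076, -0.04], [-0.146, -0.264, -0.06], [-0.146, -0.264, -0.06], [-0.146, -0.264, -0.06], [-0.146, -0.264, -0.06], [-0.146, -0.264, -0.06], [-0.146, -0.264, -0.06], [-0.146, -0.264, -0.06], [-0.146, -0.264, -0.06]], rot=[[0, 0, 0], [0, 0, 0], [0, 0, 1.086], [0, 0, 1.086], [0, 0, 1.086], [0, 0, 1.086], [0, 0, 1.086], [0, 0, 1.086], [0, 0, 1.086], [0, 0, 1.086]], grip=[100, 100, 100, 100, 70, 70, 70, 70, 70, 70], grip_force=40)

```text
time_s: 0.93
eef_pos: [0.2669, 0.2501, 0.3025]
orientation: [0.65, 0.76, 0.001, 0.0]
contact_force: [0.5, 0.2, 0.3]
opening: 0.703
finger_force: 0.0
```

```bash
cat >> h.py <<'E'
def plan(*wps):
    "wps: (x,y,z,phi_deg) -> tool-frame shifts from the measured pose"
    o=get_obs(); p=o["eef_pos"]; M=R.from_quat(o["orientation"]).as_matrix(); f0=np.degrees(np.arctan2(M[1,1],M[0,1]))
    print("t",round(o["time_s"],2),"p",p.round(4),"phi",round(f0,2),"tilt",np.degrees(np.arccos(-M[2,2])).round(2),"F",o["contact_force"].round(1),"open",round(o["opening"],3),"ff",round(o["finger_force"],1))
    for w in wps: print((M.T@(np.array(w[:3])-p)).round(4),"rotz",np.radians(f0-w[3]).round(4),"rows",np.linalg.norm(np.array(w[:3])-p)/.0417)
E
python3 -c "
from h import *
plan((.42,-.1,.3,4.6),(.4873,-.2494,.12,4.6))"
```

```text
t 0.93 p [0.2669 0.2501 0.3025] phi 8.99 tilt 0.07 F [0.5 0.2 0.3] open 0.703 ff 0.0
[-0.3698  0.0965  0.0025] rotz 0.0766 rows 9.164271494454926
[-0.5279  0.1394  0.1825] rotz 0.0766 rows 13.805629485825426
```

servo_tool(xyz=[[-0.528, 0.139, 0.1], [-0.528, 0.139, 0.1], [-0.528, 0.139, 0.1], [-0.528, 0.139, 0.1], [-0.528, 0.139, 0.1], [-0.528, 0.139, 0.1], [-0.528, 0.139, 0.1], [-0.528, 0.139, 0.1], [-0.528, 0.139, 0.1], [-0.528, 0.139, 0.1]], rot=[[0, 0, 0.077], [0, 0, 0.077], [0, 0, 0.077], [0, 0, 0.077], [0, 0, 0.077], [0, 0, 0.077], [0, 0, 0.077], [0, 0, 0.077], [0, 0, 0.077], [0, 0, 0.077]], grip=[60, 60, 60, 60, 60, 60, 60, 60, 60, 60])

```text
time_s: 1.77
eef_pos: [0.435, -0.1245, 0.2265]
orientation: [0.675, 0.738, 0.0, -0.0]
contact_force: [0.3, 0.1, 0.6]
opening: 0.598
finger_force: 0.0
```

```bash
python3 -c "
from h import *
plan((.4873,-.2494,.10,4.6))"
```

```text
t 1.77 p [ 0.435  -0.1245  0.2265] phi 5.06 tilt 0.01 F [0.3 0.1 0.6] open 0.598 ff 0.0
[-0.129   0.041   0.1265] rotz 0.0081 rows 4.443505445725993
```

servo_tool(xyz=[[-0.129, 0.041, 0.127], [-0.129, 0.041, 0.127], [-0.129, 0.041, 0.127], [-0.129, 0.041, 0.127], [-0.129, 0.041, 0.127], [-0.129, 0.041, 0.127], [-0.129, 0.041, 0.16], [-0.129, 0.041, 0.19], [-0.129, 0.041, 0.2], [-0.129, 0.041, 0.2]], rot=[[0, 0, 0.008], [0, 0, 0.008], [0, 0, 0.008], [0, 0, 0.008], [0, 0, 0.008], [0, 0, 0.008], [0, 0, 0.008], [0, 0, 0.008], [0, 0, 0.008], [0, 0, 0.008]], grip=[55, 55, 55, 55, 55, 55, 55, 55, 55, 55])

```text
time_s: 2.6
eef_pos: [0.4848, -0.245, 0.0246]
orientation: [0.678, 0.735, -0.001, -0.003]
contact_force: [0.4, -0.2, -0.9]
opening: 0.55
finger_force: 0.0
```

```bash
python3 -c "
from h import *
plan((.4873,-.2494,.012,4.6))
d=cam('side'); u,v=map(int,w2pix(d,(.487,-.249,.02))); print(u,v); save(d,'g1.png',(u-60,v-60,u+60,v+40),6)"
```

```text
t 2.6 p [ 0.4848 -0.245   0.0246] phi 4.67 tilt 0.36 F [ 0.4 -0.2 -0.9] open 0.55 ff 0.0
[-0.0046  0.0022  0.0125] rotz 0.0012 rows 0.3249923446773588
374 304
```

View pics/g1.png

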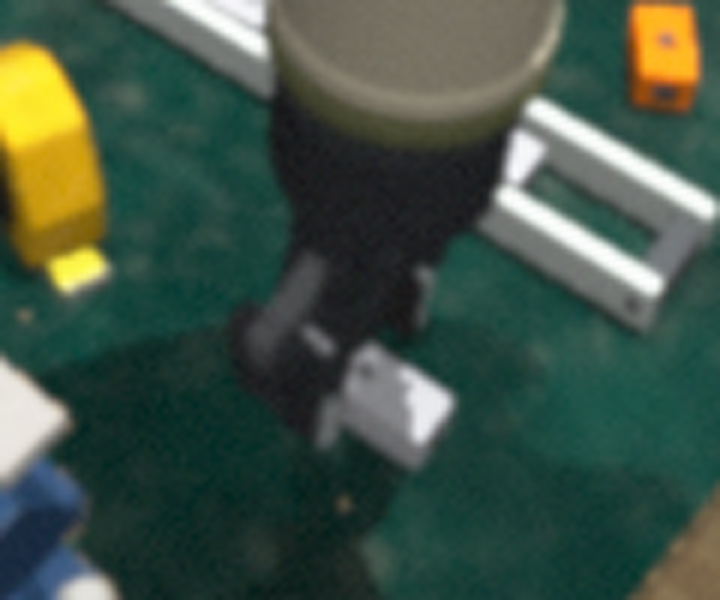

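servo_tool(xyz=[[0, 0, 0], [0, 0, 0.006], [0, 0, 0.012], [0, 0, 0.012], [0, 0, 0.012], [0, 0, 0.012], [0, 0, 0.012], [0, 0, 0.012], [0, 0, 0.012], [0, 0, 0.012]], rot=[[0, 0, 0], [0, 0, 0], [0, 0, 0], [0, 0, 0], [0, 0, 0], [0, 0, 0], [0, 0, 0], [0, 0, 0], [0, 0, 0], [0, 0, 0]], grip=[55, 55, 55, 55, 20, 20, 20, 20, 20, 20])

```text
time_s: 3.48
eef_pos: [0.4875, -0.2473, 0.0156]
orientation: [0.678, 0.735, 0.0, 0.0]
contact_force: [-0.2, 0.4, 2.9]
opening: 0.246
finger_force: 39.9
```

```bash
python3 -c "
from h import *
plan()"
```

```text
t 3.48 p [ 0.4875 -0.2473  0.0156] phi 4.64 tilt 0.04 F [-0.2  0.4  2.9] open 0.246 ff 39.9
```

```bash
python3 -c "
from h import *
plan((.4875,-.2473,.13,4.6),(.522,.144,.13,-5.9))"
```

```text
t 3.48 p [ 0.4875 -0.2473  0.0156] phi 4.64 tilt 0.04 F [-0.2  0.4  2.9] open 0.246 ff 39.9
[-0.      0.     -0.1144] rotz 0.0007 rows 2.7428775502010994
[ 0.3872  0.0661 -0.1145] rotz 0.184 rows 9.811763417117744
```

servo_tool(xyz=[[0, 0, -0.03], [0, 0, -0.07], [0, 0, -0.11], [0.387, 0.066, -0.115], [0.387, 0.066, -0.115], [0.387, 0.066, -0.115], [0.387, 0.066, -0.115], [0.387, 0.066, -0.115], [0.387, 0.066, -0.115], [0.387, 0.066, -0.115]], rot=[[0, 0, 0], [0, 0, 0], [0, 0, 0], [0, 0, 0.184], [0, 0, 0.184], [0, 0, 0.184], [0, 0, 0.184], [0, 0, 0.184], [0, 0, 0.184], [0, 0, 0.184]], grip=[20, 20, 20, 20, 20, 20, 20, 20, 20, 20])

```text
time_s: 4.32
eef_pos: [0.5121, 0.0428, 0.1287]
orientation: [0.743, 0.67, -0.0, -0.0]
contact_force: [0.7, -0.9, -1.0]
opening: 0.246
finger_force: 39.6
```

```bash
python3 -c "
from h import *
plan((.522,.144,.12,-5.9))"
```

```text
t 4.32 p [0.5121 0.0428 0.1287] phi -5.92 tilt 0.02 F [ 0.7 -0.9 -1. ] open 0.246 ff 39.6
[ 0.1017 -0.0006  0.0087] rotz -0.0003 rows 2.4478851840436144
```

servo_tool(xyz=[[0.095, 0, 0.0], [0.095, 0, 0.0], [0.095, 0, 0.03], [0.095, 0, 0.03], [0.095, 0, 0.03], [0.095, 0, 0.03]], rot=[[0, 0, 0], [0, 0, 0], [0, 0, 0], [0, 0, 0], [0, 0, 0], [0, 0, 0]], grip=[20, 20, 20, 20, 20, 20])

```text
time_s: 4.82
eef_pos: [0.522, 0.1347, 0.0988]
orientation: [0.743, 0.67, -0.001, -0.0]
contact_force: [-0.4, -0.0, -1.1]
opening: 0.249
finger_force: 39.6
```

```bash
python3 -c "
from h import *
plan((.522,.144,.1,-5.9))
d=cam('top'); save(d,'p1.png',(185,170,325,285),5.2)
d=cam('side'); save(d,'p1s.png',(195,130,315,240),5.2)
a=cv2.imread('pics/p1.png');b=cv2.imread('pics/p1s.png');b=cv2.resize(b,(a.shape[1],a.shape[0]))
"
```

```text
t 4.82 p [0.522  0.1347 0.0988] phi -5.9 tilt 0.07 F [-0.4 -0.  -1.1] open 0.249 ff 39.6
[ 0.0092 -0.001  -0.0012] rotz 0.0 rows 0.22462515262105065
```

View pics/p1s.png

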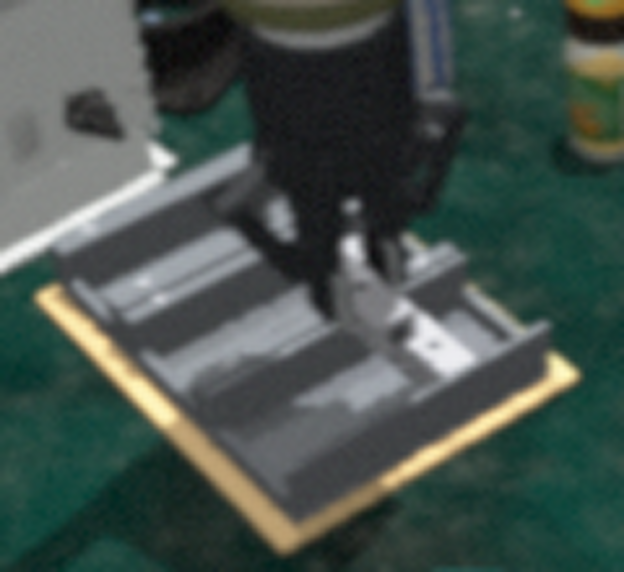

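servo_tool(xyz=[[0.009, -0.001, 0.02], [0.009, -0.001, 0.036], [0.009, -0.001, 0.036], [0.009, -0.001, 0.036], [0.009, -0.001, 0.036]], rot=[[0, 0, 0], [0, 0, 0], [0, 0, 0], [0, 0, 0], [0, 0, 0]], grip=[20, 20, 20, 20, 20])

```text
time_s: 5.33
eef_pos: [0.5232, 0.1438, 0.0643]
orientation: [0.743, 0.669, 0.001, 0.0]
contact_force: [0.7, -0.7, -0.0]
opening: 0.246
finger_force: 39.7
```

```bash
python3 -c "
from h import *
plan((.522,.144,.0266,-5.9))
d=cam('side'); import pickle; pickle.dump(d,open('s2.pkl','wb')); save(d,'p2s.png',(235,165,305,220),10)
u=np.array([.9947,-.1028]);n=np.array([.1028,.9947]);c=np.array([.5341,.1406])
def q(a,b,z):
    x=c+a*u+b*n; p=w2pix(d,(x[0],x[1],z)); return ((p[0]-235+.5)*10-.5,(p[1]-165+.5)*10-.5)
for nm,a,b,z in (('wall inner R a-.05',-.05,-.033,.044),('inner R a.05',.05,-.033,.044),('inner L -.05',-.05,.033,.044),('inner L .05',.05,.033,.044),('outerR end',-.081,-.038,.044),('block end bot -x',-.0124-.011,-.03,.0465),('block end bot +x',-.0124+.011,-.03,.0465),('block end top +x',-.0124+.011,-.03,.0665),('bore',-.0124,-.03,.0565)): print(nm,np.round(q(a,b,z)))
"
```

```text
t 5.33 p [0.5232 0.1438 0.0643] phi -5.97 tilt 0.09 F [ 0.7 -0.7 -0. ] open 0.246 ff 39.7
[ 0.0001 -0.0013  0.0377] rotz -0.0012 rows 0.9055312723591735
wall inner R a-.05 [242. 487.]
inner R a.05 [556. 309.]
inner L -.05 [ 98. 351.]
inner L .05 [408. 185.]
outerR end [149. 557.]
block end bot -x [320. 425.]
block end bot +x [390. 386.]
block end top +x [384. 329.]
bore [352. 377.]
```

View pics/p2s.png

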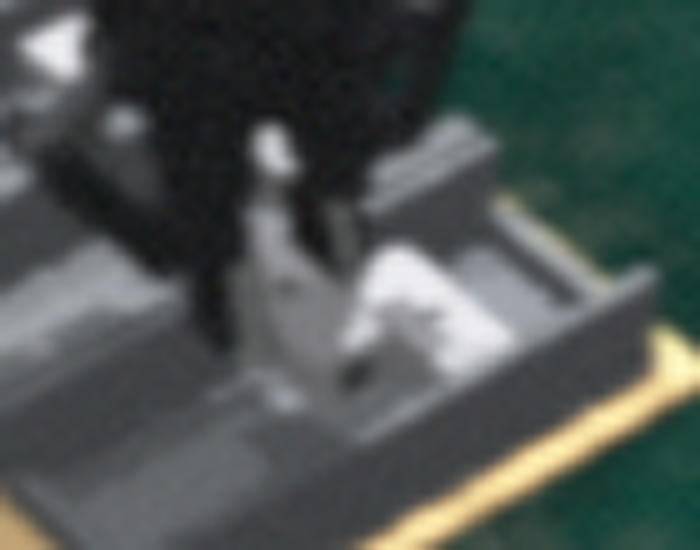

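servo_tool(xyz=[[0, -0.001, 0.012], [0, -0.001, 0.024], [0, -0.001, 0.032], [0, -0.001, 0.0375], [0, -0.001, 0.0375], [0, -0.001, 0.0375]], rot=[[0, 0, 0], [0, 0, 0], [0, 0, 0], [0, 0, 0], [0, 0, 0], [0, 0, 0]], grip=[20, 20, 20, 20, 20, 20])

```text
time_s: 5.88
eef_pos: [0.5208, 0.1445, 0.025]
orientation: [0.743, 0.67, -0.001, -0.0]
contact_force: [-2.6, -1.1, 5.0]
opening: 0.244
finger_force: 41.5
```

servo_tool(xyz=[[0, 0, 0], [0, 0, 0], [0, 0, 0], [0, 0, 0], [0, 0, -0.02], [0, 0, -0.05], [0, 0, -0.09], [0, 0, -0.11]], rot=[[0, 0, 0], [0, 0, 0], [0, 0, 0], [0, 0, 0], [0, 0, 0], [0, 0, 0], [0, 0, 0], [0, 0, 0]], grip=[36, 36, 36, 36, 36, 36, 36, 36])

```text
time_s: 6.55
eef_pos: [0.5229, 0.1448, 0.1396]
orientation: [0.743, 0.67, 0.002, 0.001]
contact_force: [1.1, -0.7, 2.0]
opening: 0.362
finger_force: 0.0
```

```bash
python3 -c "
from h import *
plan((.5907,-.1133,.135,-85.9),(.5907,-.1133,.0135,-85.9))"
```

```text
t 6.55 p [0.5229 0.1448 0.1396] phi -5.9 tilt 0.24 F [ 1.1 -0.7  2. ] open 0.362 ff 0.0
[-0.2498  0.094   0.0047] rotz 1.3963 rows 6.400820822743608
[-0.2499  0.0935  0.1262] rotz 1.3963 rows 7.07869415786015
```

servo_tool(xyz=[[-0.04, 0.016, 0.0], [-0.25, 0.094, 0.0], [-0.25, 0.094, 0.0], [-0.25, 0.094, 0.0], [-0.25, 0.094, 0.0], [-0.25, 0.094, 0.0], [-0.25, 0.094, 0.0], [-0.25, 0.094, 0.0], [-0.25, 0.094, 0.0], [-0.25, 0.094, 0.0]], rot=[[0, 0, 0], [0, 0, 1.396], [0, 0, 1.396], [0, 0, 1.396], [0, 0, 1.396], [0, 0, 1.396], [0, 0, 1.396], [0, 0, 1.396], [0, 0, 1.396], [0, 0, 1.396]], grip=[36, 75, 75, 75, 75, 75, 75, 75, 75, 75])

```text
time_s: 7.38
eef_pos: [0.589, -0.1147, 0.135]
orientation: [0.986, 0.167, -0.0, -0.0]
contact_force: [0.6, 0.6, 0.5]
opening: 0.751
finger_force: 0.0
```

```bash
python3 -c "
from h import *
plan((.5907,-.1133,.06,-85.9))"
```

```text
t 7.38 p [ 0.589  -0.1147  0.135 ] phi -70.8 tilt 0.02 F [0.6 0.6 0.5] open 0.751 ff 0.0
[ 0.002  -0.0007  0.075 ] rotz 0.2636 rows 1.8004593643472786
```

servo_tool(xyz=[[0.002, -0.001, 0.0], [0.002, -0.001, 0.02], [0.002, -0.001, 0.05], [0.002, -0.001, 0.075], [0.002, -0.001, 0.08], [0.002, -0.001, 0.08]], rot=[[0, 0, 0.27], [0, 0, 0.27], [0, 0, 0.27], [0, 0, 0.27], [0, 0, 0.27], [0, 0, 0.27]], grip=[75, 75, 75, 75, 75, 75])

```text
time_s: 7.88
eef_pos: [0.5885, -0.1116, 0.0528]
orientation: [0.999, 0.037, -0.003, -0.001]
contact_force: [1.0, -0.5, 0.2]
opening: 0.75
finger_force: 0.0
```

```bash
python3 -c "
from h import *
plan((.5907,-.1133,.0135,-85.9))"
```

```text
t 7.88 p [ 0.5885 -0.1116  0.0528] phi -85.81 tilt 0.31 F [ 1.  -0.5  0.2] open 0.75 ff 0.0
[0.0023 0.0019 0.0392] rotz 0.0015 rows 0.943712183629999
```

servo_tool(xyz=[[0.002, 0.002, 0.0], [0.002, 0.002, 0.015], [0.002, 0.002, 0.03], [0.002, 0.002, 0.038], [0.002, 0.002, 0.038], [0.002, 0.002, 0.038], [0.002, 0.002, 0.038], [0.002, 0.002, 0.038], [0.002, 0.002, 0.038], [0.002, 0.002, 0.038]], rot=[[0, 0, 0], [0, 0, 0], [0, 0, 0], [0, 0, 0], [0, 0, 0], [0, 0, 0], [0, 0, 0], [0, 0, 0], [0, 0, 0], [0, 0, 0]], grip=[75, 75, 75, 75, 75, 50, 50, 50, 50, 50])

```text
time_s: 8.72
eef_pos: [0.5941, -0.1144, 0.0192]
orientation: [0.999, 0.036, 0.001, 0.0]
contact_force: [0.1, -0.5, 7.0]
opening: 0.549
finger_force: 41.8
```

```bash
python3 -c "
from h import *
plan((.487,-.22,.12,-85.9))"
```

```text
t 8.72 p [ 0.5941 -0.1144  0.0192] phi -85.83 tilt 0.16 F [ 0.1 -0.5  7. ] open 0.549 ff 41.8
[-0.1143  0.0976 -0.1011] rotz 0.0013 rows 4.342882137856009
```

servo_tool(xyz=[[0, 0, -0.015], [0, 0, -0.035], [0, 0, -0.065], [0, 0, -0.08], [-0.114, 0.11, -0.08], [-0.114, 0.11, -0.08], [-0.114, 0.11, -0.08], [-0.114, 0.11, -0.08], [-0.114, 0.11, -0.07], [-0.114, 0.11, -0.05]], rot=[[0, 0, 0], [0, 0, 0], [0, 0, 0], [0, 0, 0], [0, 0, 0], [0, 0, 0], [0, 0, 0], [0, 0, 0], [0, 0, 0], [0, 0, 0]], grip=[50, 50, 50, 50, 50, 50, 50, 50, 50, 50])

```text
time_s: 9.55
eef_pos: [0.488, -0.235, 0.0702]
orientation: [0.999, 0.035, 0.002, 0.002]
contact_force: [0.9, 1.5, -0.8]
opening: 0.546
finger_force: 41.5
```

```bash
python3 -c "
from h import *
plan((.487,-.225,.0192,-85.9))
d=cam('side'); u,v=map(int,w2pix(d,(.487,-.225,.04))); save(d,'g3.png',(u-50,v-50,u+50,v+35),6)"
```

```text
t 9.55 p [ 0.488  -0.235   0.0702] phi -86.03 tilt 0.34 F [ 0.9  1.5 -0.8] open 0.546 ff 41.5
[-0.0005 -0.0102  0.051 ] rotz -0.0023 rows 1.2470166250933874
```

View pics/g3.png

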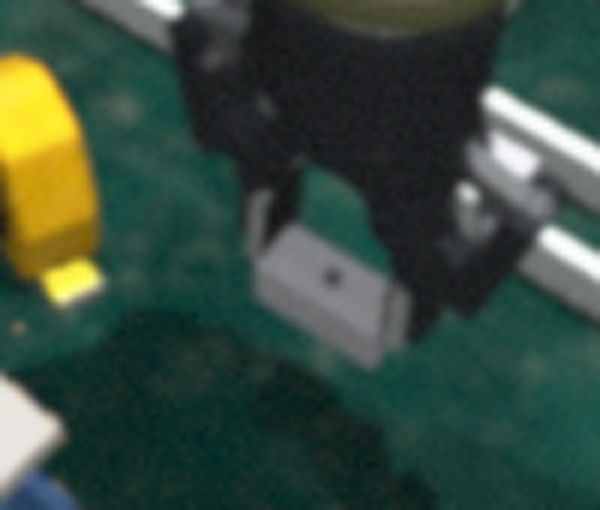

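servo_tool(xyz=[[0, 0, 0.0], [0, 0, 0.025], [0, 0, 0.04], [0, 0, 0.049], [0, 0, 0.05], [0, 0, 0.05]], rot=[[0, 0, 0], [0, 0, 0], [0, 0, 0], [0, 0, 0], [0, 0, 0], [0, 0, 0]], grip=[50, 50, 50, 50, 50, 50])

```text
time_s: 10.1
eef_pos: [0.4877, -0.2317, 0.0179]
orientation: [0.999, 0.037, 0.0, 0.0]
contact_force: [-0.7, 0.1, -0.9]
opening: 0.546
finger_force: 44.4
```

servo_tool(xyz=[[0, 0, 0.002], [0, 0, 0.003], [0, 0, 0.003]], rot=[[0, 0, 0], [0, 0, 0], [0, 0, 0]], grip=[50, 50, 50])

```text
time_s: 10.35
eef_pos: [0.488, -0.232, 0.0174]
orientation: [0.999, 0.037, 0.0, 0.0]
contact_force: [-10.2, 7.4, 23.0]
opening: 0.547
finger_force: 46.7
```

servo_tool(xyz=[[0, 0, 0], [0, 0, 0], [0, 0, 0], [0, 0, 0], [0, 0, -0.02], [0, 0, -0.05], [0, 0, -0.08], [0, 0, -0.08]], rot=[[0, 0, 0], [0, 0, 0], [0, 0, 0], [0, 0, 0], [0, 0, 0], [0, 0, 0], [0, 0, 0], [0, 0, 0]], grip=[75, 75, 75, 75, 75, 75, 75, 75])

```text
time_s: 11.02
eef_pos: [0.4906, -0.2341, 0.101]
orientation: [0.999, 0.036, 0.004, 0.003]
contact_force: [0.2, -1.0, 1.1]
opening: 0.749
finger_force: 0.0
```

```bash
python3 -c "
from h import *
plan()
d=cam('side')
u,v=map(int,w2pix(d,(.487,-.225,.02))); print(u,v); save(d,'g4.png',(u-50,v-50,u+50,v+40),8)
f=d['frame'][v-50:v+40,u-50:u+50].astype(int)
t=cam('top'); u,v=map(int,w2pix(t,(.485,-.232,.02))); print(u,v); g=t['frame'][v-30:v+30,u-40:u+40]; m=(g.min(2)>170).astype('uint8'); n,l,s,c=cv2.connectedComponentsWithStats(m); print(s,c+[u-40,v-30])
"
```

```text
t 11.02 p [ 0.4906 -0.2341  0.101 ] phi -85.83 tilt 0.53 F [ 0.2 -1.   1.1] open 0.749 ff 0.0
365 297
436 248
[[   0    0   80   60 4132]
 [  47    0   33   60  384]
 [  56    7   24   53  282]
 [  30   23    1    2    2]] [[431.35454985 247.02274927]
 [458.76041667 247.95833333]
 [464.63475177 253.91134752]
 [426.         241.5       ]]
```

View pics/g4.png

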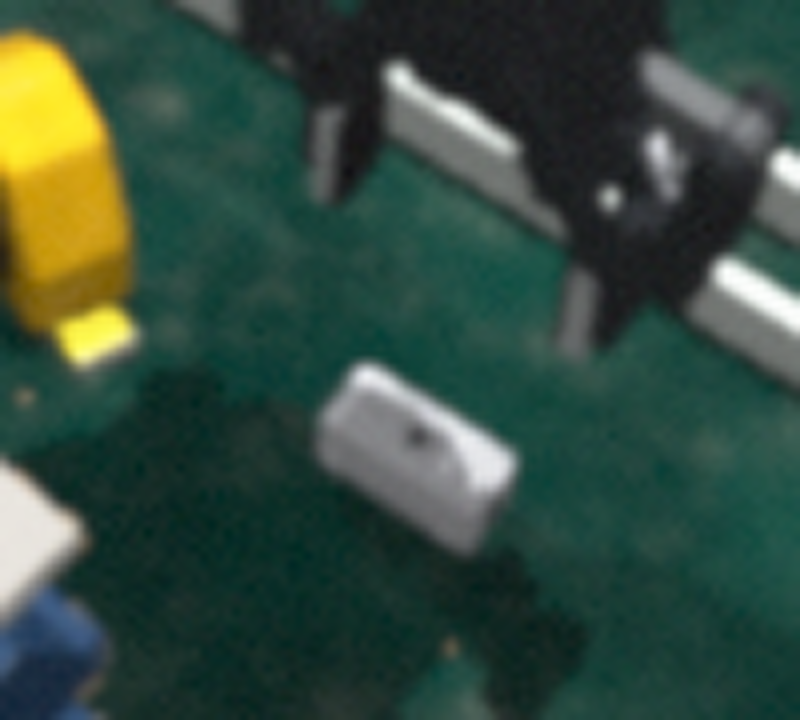

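```bash
python3 -c "
from h import *
d=cam('side')
f=lambda p:pix2w(d,315+(p[0]+.5)/8-.5,247+(p[1]+.5)/8-.5,.02)[:2].round(4)
print([f(p) for p in [(417,435),(365,362),(520,460),(478,495),(322,418)]])
plan((.487,-.2318,.07,4.1),(.487,-.2318,.014,4.1))"
```

```text
[array([ 0.4829, -0.2327]), array([ 0.4908, -0.2087]), array([ 0.4955, -0.2569]), array([ 0.4798, -0.2552]), array([ 0.4696, -0.2113])]
t 11.17 p [ 0.4873 -0.2322  0.0945] phi -85.83 tilt 0.04 F [-0.3  1.  -0.7] open 0.751 ff 0.0
[-0.0002 -0.0004  0.0245] rotz -1.5696 rows 0.5879395904522569
[-0.0003 -0.0004  0.0805] rotz -1.5696 rows 1.9307999651955545
```

servo_tool(xyz=[[-0.003, 0, 0], [-0.003, 0, 0], [-0.003, 0, 0], [-0.003, 0, 0], [-0.003, 0, 0], [-0.003, 0, 0], [-0.003, 0, 0.0], [-0.003, 0, 0], [-0.003, 0, 0], [-0.003, 0, 0]], rot=[[0, 0, -1.57], [0, 0, -1.57], [0, 0, -1.57], [0, 0, -1.57], [0, 0, -1.57], [0, 0, -1.57], [0, 0, -1.57], [0, 0, -1.57], [0, 0, -1.57], [0, 0, -1.57]], grip=[75, 75, 75, 60, 55, 55, 55, 55, 55, 55])

```text
time_s: 12.0
eef_pos: [0.4828, -0.2315, 0.0922]
orientation: [0.787, 0.617, -0.001, -0.002]
contact_force: [-0.1, 0.6, 0.2]
opening: 0.55
finger_force: 0.0
```

```bash
python3 -c "
from h import *
plan((.484,-.232,.0145,4.1))"
```

```text
t 12.0 p [ 0.4828 -0.2315  0.0922] phi -13.86 tilt 0.21 F [-0.1  0.6  0.2] open 0.55 ff 0.0
[-0.0003  0.0015  0.0777] rotz -0.3134 rows 1.863728816020821
```

servo_tool(xyz=[[0, 0, 0], [0, 0, 0], [0, 0, 0.02], [0, 0, 0.05], [0, 0, 0.07], [0, 0, 0.078], [0, 0, 0.078], [0, 0, 0.078]], rot=[[0, 0, -0.317], [0, 0, -0.317], [0, 0, -0.317], [0, 0, -0.317], [0, 0, -0.317], [0, 0, -0.317], [0, 0, -0.317], [0, 0, -0.317]], grip=[55, 55, 55, 55, 55, 55, 55, 55])

```text
time_s: 12.67
eef_pos: [0.4834, -0.2319, 0.0157]
orientation: [0.682, 0.731, -0.0, -0.001]
contact_force: [0.3, -0.4, 0.2]
opening: 0.552
finger_force: 0.0
```

servo_tool(xyz=[[0, 0, 0], [0, 0, 0], [0, 0, 0], [0, 0, 0], [0, 0, 0], [0, 0, 0]], rot=[[0, 0, 0], [0, 0, 0], [0, 0, 0], [0, 0, 0], [0, 0, 0], [0, 0, 0]], grip=[15, 15, 15, 15, 15, 15])

```text
time_s: 13.17
eef_pos: [0.4855, -0.2331, 0.0182]
orientation: [0.682, 0.731, 0.0, 0.002]
contact_force: [-0.6, -0.4, 6.9]
opening: 0.247
finger_force: 40.3
```

```bash
python3 -c "
from h import *
plan((.543,.218,.13,-5.9))"
```

```text
t 13.17 p [ 0.4855 -0.2331  0.0182] phi 3.95 tilt 0.18 F [-0.6 -0.4  6.9] open 0.247 ff 40.3
[ 0.4458  0.0888 -0.1124] rotz 0.172 rows 11.229380584501754
```

servo_tool(xyz=[[0, 0, -0.03], [0, 0, -0.07], [0, 0, -0.11], [0.445, 0.088, -0.112], [0.445, 0.088, -0.112], [0.445, 0.088, -0.112], [0.445, 0.088, -0.112], [0.445, 0.088, -0.112], [0.445, 0.088, -0.112], [0.445, 0.088, -0.112]], rot=[[0, 0, 0], [0, 0, 0], [0, 0, 0], [0, 0, 0.172], [0, 0, 0.172], [0, 0, 0.172], [0, 0, 0.172], [0, 0, 0.172], [0, 0, 0.172], [0, 0, 0.172]], grip=[15, 15, 15, 15, 15, 15, 15, 15, 15, 15])

```text
time_s: 14.0
eef_pos: [0.5204, 0.056, 0.1283]
orientation: [0.743, 0.67, 0.0, 0.0]
contact_force: [0.5, 0.3, -0.6]
opening: 0.245
finger_force: 39.5
```

```bash
python3 -c "
from h import *
plan((.543,.2176,.13,-5.9))"
```

```text
t 14.0 p [0.5204 0.056  0.1283] phi -5.91 tilt 0.06 F [ 0.5  0.3 -0.6] open 0.245 ff 39.5
[ 0.1631  0.0058 -0.0017] rotz -0.0002 rows 3.913086390882881
```

servo_tool(xyz=[[0.163, 0.006, 0.0], [0.163, 0.006, 0.0], [0.163, 0.006, 0.0], [0.163, 0.006, 0.0], [0.163, 0.006, 0.03], [0.163, 0.006, 0.04], [0.163, 0.006, 0.04], [0.163, 0.006, 0.04]], rot=[[0, 0, 0], [0, 0, 0], [0, 0, 0], [0, 0, 0], [0, 0, 0], [0, 0, 0], [0, 0, 0], [0, 0, 0]], grip=[15, 15, 15, 15, 15, 15, 15, 15])

```text
time_s: 14.67
eef_pos: [0.5423, 0.2147, 0.087]
orientation: [0.743, 0.67, -0.001, -0.0]
contact_force: [0.5, -0.7, -1.0]
opening: 0.251
finger_force: 39.5
```

```bash
python3 -c "
from h import *
plan((.543,.2176,.066,-5.9))"
```

```text
t 14.67 p [0.5423 0.2147 0.087 ] phi -5.93 tilt 0.15 F [ 0.5 -0.7 -1. ] open 0.251 ff 39.5
[0.003  0.0005 0.021 ] rotz -0.0005 rows 0.5096071380491671
```

servo_tool(xyz=[[0.003, 0, 0.01], [0.003, 0, 0.021], [0.003, 0, 0.021], [0.003, 0, 0.021], [0.003, 0, 0.021]], rot=[[0, 0, 0], [0, 0, 0], [0, 0, 0], [0, 0, 0], [0, 0, 0]], grip=[15, 15, 15, 15, 15])

```text
time_s: 15.08
eef_pos: [0.5436, 0.2181, 0.0668]
orientation: [0.743, 0.67, -0.0, 0.0]
contact_force: [-0.2, 0.1, -0.9]
opening: 0.245
finger_force: 39.5
```

```bash
python3 -c "
from h import *
plan((.543,.2176,.028,-5.9))
d=cam('side'); import pickle; pickle.dump(d,open('s3.pkl','wb')); 
u=np.array([.9947,-.1028]);n=np.array([.1028,.9947]);c=np.array([.5422,.2182])
def q(a,b,z):
    x=c+a*u+b*n; return w2pix(d,(x[0],x[1],z))
pts=[(0,-.024,.05),(0,-.024,.068),(-.05,-.027,.044),(.05,-.027,.044)]
print([np.round(q(*p),1) for p in pts])
p=q(0,-.024,.058); save(d,'p3s.png',(int(p[0])-35,int(p[1])-28,int(p[0])+35,int(p[1])+27),10); print(p)
"
```

```text
t 15.08 p [0.5436 0.2181 0.0668] phi -5.94 tilt 0.0 F [-0.2  0.1 -0.9] open 0.245 ff 39.5
[-0.0006 -0.0006  0.0388] rotz -0.0006 rows 0.9315782376593952
[array([255.6, 185.5]), array([254.8, 180.5]), array([240.7, 196.1]), array([271.5, 179.8])]
(np.float64(255.22656291280796), np.float64(183.29790952344712))
```

servo_tool(xyz=[[-0.0005, 0, 0.008], [-0.0005, 0, 0.016], [-0.0005, 0, 0.024], [-0.0005, 0, 0.024]], rot=[[0, 0, 0], [0, 0, 0], [0, 0, 0], [0, 0, 0]], grip=[15, 15, 15, 15])

```text
time_s: 15.47
eef_pos: [0.5418, 0.2174, 0.0399]
orientation: [0.743, 0.67, -0.002, -0.001]
contact_force: [-0.6, -0.0, -1.1]
opening: 0.244
finger_force: 39.5
```

No contact inside the slot; lower to the floor.

servo_tool(xyz=[[0, 0, 0.005], [0, 0, 0.01], [0, 0, 0.014], [0, 0, 0.014], [0, 0, 0.014]], rot=[[0, 0, 0], [0, 0, 0], [0, 0, 0], [0, 0, 0], [0, 0, 0]], grip=[15, 15, 15, 15, 15])

```text
time_s: 15.88
eef_pos: [0.5435, 0.218, 0.0286]
orientation: [0.743, 0.67, 0.0, 0.0]
contact_force: [0.4, 0.1, -1.4]
opening: 0.242
finger_force: 39.6
```

servo_tool(xyz=[[0, 0, 0.001], [0, 0, 0.002], [0, 0, 0.002], [0, 0, 0.002]], rot=[[0, 0, 0], [0, 0, 0], [0, 0, 0], [0, 0, 0]], grip=[15, 15, 15, 15])

```text
time_s: 16.22
eef_pos: [0.5437, 0.2181, 0.0282]
orientation: [0.743, 0.67, 0.0, 0.0]
contact_force: [-6.1, -2.8, 12.3]
opening: 0.243
finger_force: 41.2
```

servo_tool(xyz=[[0, 0, 0], [0, 0, 0], [0, 0, 0], [0, 0, 0], [0, 0, -0.02], [0, 0, -0.05], [0, 0, -0.09], [0, 0, -0.11]], rot=[[0, 0, 0], [0, 0, 0], [0, 0, 0], [0, 0, 0], [0, 0, 0], [0, 0, 0], [0, 0, 0], [0, 0, 0]], grip=[36, 36, 36, 36, 36, 36, 36, 36])

```text
time_s: 16.88
eef_pos: [0.5449, 0.2185, 0.1409]
orientation: [0.743, 0.67, 0.002, 0.001]
contact_force: [0.4, 0.6, 0.5]
opening: 0.36
finger_force: 0.0
```

```bash
python3 -c "
from h import *
plan((.599,-.2242,.135,-85.9))"
```

```text
t 16.88 p [0.5449 0.2185 0.1409] phi -5.9 tilt 0.23 F [0.4 0.6 0.5] open 0.36 ff 0.0
[-0.4348  0.0993  0.0056] rotz 1.3963 rows 10.6950467138154
```

servo_tool(xyz=[[-0.435, 0.099, 0.0], [-0.435, 0.099, 0.0], [-0.435, 0.099, 0.0], [-0.435, 0.099, 0.0], [-0.435, 0.099, 0.0], [-0.435, 0.099, 0.0], [-0.435, 0.099, 0.0], [-0.435, 0.099, 0.0], [-0.435, 0.099, 0.0], [-0.435, 0.099, 0.0]], rot=[[0, 0, 1.396], [0, 0, 1.396], [0, 0, 1.396], [0, 0, 1.396], [0, 0, 1.396], [0, 0, 1.396], [0, 0, 1.396], [0, 0, 1.396], [0, 0, 1.396], [0, 0, 1.396]], grip=[36, 62, 62, 62, 62, 62, 62, 62, 62, 62])

```text
time_s: 17.72
eef_pos: [0.5935, -0.1978, 0.1365]
orientation: [0.994, 0.106, 0.0, -0.0]
contact_force: [0.5, -0.0, 0.9]
opening: 0.619
finger_force: 0.0
```

```bash
python3 -c "
from h import *
plan((.599,-.2242,.055,-85.9))"
```

```text
t 17.72 p [ 0.5935 -0.1978  0.1365] phi -77.88 tilt 0.0 F [ 0.5 -0.   0.9] open 0.619 ff 0.0
[-0.0002  0.027   0.0815] rotz 0.14 rows 2.0593781079883478
```

servo_tool(xyz=[[0, 0.027, 0], [0, 0.027, 0.01], [0, 0.027, 0.04], [0, 0.027, 0.07], [0, 0.027, 0.082], [0, 0.027, 0.082], [0, 0.027, 0.082], [0, 0.027, 0.082]], rot=[[0, 0, 0.14], [0, 0, 0.14], [0, 0, 0.14], [0, 0, 0.14], [0, 0, 0.14], [0, 0, 0.14], [0, 0, 0.14], [0, 0, 0.14]], grip=[62, 62, 62, 62, 62, 62, 62, 62])

```text
time_s: 18.38
eef_pos: [0.6007, -0.2222, 0.0566]
orientation: [0.999, 0.039, 0.001, 0.001]
contact_force: [0.3, -1.0, 1.0]
opening: 0.623
finger_force: 0.0
```

```bash
python3 -c "
from h import *
plan((.599,-.2242,.016,-85.9))"
```

```text
t 18.38 p [ 0.6007 -0.2222  0.0566] phi -85.5 tilt 0.14 F [ 0.3 -1.   1. ] open 0.623 ff 0.0
[-0.002   0.0018  0.0406] rotz 0.0069 rows 0.9762936865559049
```

servo_tool(xyz=[[-0.002, 0.002, 0.0], [-0.002, 0.002, 0.015], [-0.002, 0.002, 0.03], [-0.002, 0.002, 0.039], [-0.002, 0.002, 0.039], [-0.002, 0.002, 0.039]], rot=[[0, 0, 0.007], [0, 0, 0.007], [0, 0, 0.007], [0, 0, 0.007], [0, 0, 0.007], [0, 0, 0.007]], grip=[62, 62, 62, 62, 62, 62])

```text
time_s: 18.88
eef_pos: [0.5963, -0.2235, 0.0137]
orientation: [0.999, 0.035, -0.002, -0.001]
contact_force: [0.0, -0.3, -0.2]
opening: 0.622
finger_force: 0.0
```

servo_tool(xyz=[[0, 0, 0], [0, 0, 0], [0, 0, 0], [0, 0, 0], [0, 0, 0], [0, 0, 0]], rot=[[0, 0, 0], [0, 0, 0], [0, 0, 0], [0, 0, 0], [0, 0, 0], [0, 0, 0]], grip=[35, 35, 35, 35, 35, 35])

```text
time_s: 19.38
eef_pos: [0.598, -0.2243, 0.0161]
orientation: [0.999, 0.035, 0.0, 0.0]
contact_force: [0.6, -0.3, 2.5]
opening: 0.41
finger_force: 40.5
```

```bash
python3 -c "
from h import *
plan((.487,-.23,.1,-85.9))"
```

```text
t 19.38 p [ 0.598  -0.2243  0.0161] phi -85.94 tilt 0.04 F [ 0.6 -0.3  2.5] open 0.41 ff 40.5
[-0.111  -0.0021 -0.0839] rotz -0.0008 rows 3.338275274250982
```

servo_tool(xyz=[[0, 0, -0.015], [0, 0, -0.035], [0, 0, -0.065], [-0.02, 0, -0.075], [-0.111, 0, -0.075], [-0.111, 0, -0.075], [-0.111, 0, -0.07], [-0.111, 0, -0.04], [-0.111, 0, -0.02], [-0.111, 0, -0.008]], rot=[[0, 0, 0], [0, 0, 0], [0, 0, 0], [0, 0, 0], [0, 0, 0], [0, 0, 0], [0, 0, 0], [0, 0, 0], [0, 0, 0], [0, 0, 0]], grip=[35, 35, 35, 35, 35, 35, 35, 35, 35, 35])

```text
time_s: 20.22
eef_pos: [0.4857, -0.2316, 0.0226]
orientation: [0.999, 0.035, -0.001, -0.0]
contact_force: [-0.7, 0.0, -0.5]
opening: 0.41
finger_force: 40.3
```

servo_tool(xyz=[[0, 0, 0.003], [0, 0, 0.006], [0, 0, 0.008], [0, 0, 0.008], [0, 0, 0.008]], rot=[[0, 0, 0], [0, 0, 0], [0, 0, 0], [0, 0, 0], [0, 0, 0]], grip=[35, 35, 35, 35, 35])

```text
time_s: 20.63
eef_pos: [0.4878, -0.2324, 0.0167]
orientation: [0.999, 0.035, 0.001, 0.0]
contact_force: [-0.7, 0.9, -0.2]
opening: 0.408
finger_force: 40.3
```

servo_tool(xyz=[[0, 0, 0.001], [0, 0, 0.0015], [0, 0, 0.0015], [0, 0, 0.0015]], rot=[[0, 0, 0], [0, 0, 0], [0, 0, 0], [0, 0, 0]], grip=[35, 35, 35, 35])

```text
time_s: 20.97
eef_pos: [0.4879, -0.2325, 0.0161]
orientation: [0.999, 0.035, 0.001, 0.0]
contact_force: [-3.7, 2.1, 10.5]
opening: 0.412
finger_force: 41.6
```

servo_tool(xyz=[[0, 0, 0], [0, 0, 0], [0, 0, 0], [0, 0, -0.02], [0, 0, -0.05], [0, 0, -0.08], [0, 0, -0.08], [0, 0, -0.08]], rot=[[0, 0, 0], [0, 0, 0], [0, 0, 0], [0, 0, 0], [0, 0, 0], [0, 0, 0], [0, 0, 0], [0, 0, 0]], grip=[60, 60, 60, 60, 60, 60, 60, 60])

```text
time_s: 21.63
eef_pos: [0.4887, -0.2331, 0.0967]
orientation: [0.999, 0.035, 0.002, 0.001]
contact_force: [-0.3, 0.3, -0.5]
opening: 0.602
finger_force: 0.0
```

servo_tool(xyz=[[0, 0, 0], [0, 0, 0], [0, 0, 0], [0, 0, 0], [0, 0, 0], [0, 0, 0], [0, 0, 0], [0, 0, 0], [0, 0, 0], [0, 0, 0]], rot=[[0, 0, -1.571], [0, 0, -1.571], [0, 0, -1.571], [0, 0, -1.571], [0, 0, -1.571], [0, 0, -1.571], [0, 0, -1.571], [0, 0, -1.571], [0, 0, -1.571], [0, 0, -1.571]], grip=[55, 55, 55, 55, 55, 55, 55, 55, 55, 55])

```text
time_s: 22.47
eef_pos: [0.4859, -0.2314, 0.0924]
orientation: [0.788, 0.616, -0.0, -0.001]
contact_force: [-0.4, 0.6, -0.7]
opening: 0.552
finger_force: 0.0
```

```bash
python3 -c "
from h import *
plan((.488,-.2325,.016,4.1))
d=cam('side')
u,v=map(int,w2pix(d,(.488,-.2325,.02))); g=d['frame'][v-30:v+30,u-35:u+35]; hsv=cv2.cvtColor(g,cv2.COLOR_RGB2HSV); m=((hsv[...,2]>125)&(hsv[...,1]<60)).astype('uint8'); n,l,s,c=cv2.connectedComponentsWithStats(m)
for i in range(1,n):
  if s[i,4]>30: print(s[i],pix2w(d,*(c[i]+[u-35,v-30]),.015)[:2])"
```

```text
t 22.47 p [ 0.4859 -0.2314  0.0924] phi -13.97 tilt 0.16 F [-0.4  0.6 -0.7] open 0.552 ff 0.0
[-0.0006  0.0025  0.0763] rotz -0.3154 rows 1.8318279446971422
[54  0 16 14 97] [ 0.58178758 -0.23549409]
[ 26  23  19  17 167] [ 0.48830786 -0.23218059]
```

Block at about (0.488, -0.232), as expected.

servo_tool(xyz=[[0, 0.001, 0], [0, 0.001, 0], [0, 0.001, 0.02], [0, 0.001, 0.05], [0, 0.001, 0.07], [0, 0.001, 0.076], [0, 0.001, 0.076], [0, 0.001, 0.076]], rot=[[0, 0, -0.317], [0, 0, -0.317], [0, 0, -0.317], [0, 0, -0.317], [0, 0, -0.317], [0, 0, -0.317], [0, 0, -0.317], [0, 0, -0.317]], grip=[55, 55, 55, 55, 55, 55, 55, 55])

```text
time_s: 23.18
eef_pos: [0.4877, -0.2321, 0.0181]
orientation: [0.684, 0.73, -0.0, -0.001]
contact_force: [0.2, -0.7, -0.2]
opening: 0.549
finger_force: 0.0
```

servo_tool(xyz=[[0, 0, 0], [0, 0, 0], [0, 0, 0], [0, 0, 0], [0, 0, 0], [0, 0, 0]], rot=[[0, 0, 0], [0, 0, 0], [0, 0, 0], [0, 0, 0], [0, 0, 0], [0, 0, 0]], grip=[15, 15, 15, 15, 15, 15])

```text
time_s: 23.68
eef_pos: [0.4893, -0.2331, 0.0201]
orientation: [0.683, 0.73, 0.0, 0.002]
contact_force: [0.4, 0.3, 7.1]
opening: 0.242
finger_force: 39.9
```

```bash
python3 -c "
from h import *
plan((.5274,.2985,.13,-5.9))"
```

```text
t 23.68 p [ 0.4893 -0.2331  0.0201] phi 3.83 tilt 0.19 F [0.4 0.3 7.1] open 0.242 ff 39.9
[ 0.5277  0.0738 -0.1107] rotz 0.1698 rows 13.04964780389213
```

servo_tool(xyz=[[0, 0, -0.03], [0, 0, -0.07], [0, 0, -0.11], [0.528, 0.074, -0.112], [0.528, 0.074, -0.112], [0.528, 0.074, -0.112], [0.528, 0.074, -0.112], [0.528, 0.074, -0.112], [0.528, 0.074, -0.112], [0.528, 0.074, -0.112]], rot=[[0, 0, 0], [0, 0, 0], [0, 0, 0], [0, 0, 0.17], [0, 0, 0.17], [0, 0, 0.17], [0, 0, 0.17], [0, 0, 0.17], [0, 0, 0.17], [0, 0, 0.17]], grip=[15, 15, 15, 15, 15, 15, 15, 15, 15, 15])

```text
time_s: 24.52
eef_pos: [0.5088, 0.0579, 0.13]
orientation: [0.743, 0.67, 0.0, 0.0]
contact_force: [0.3, -0.8, 0.2]
opening: 0.244
finger_force: 39.4
```

```bash
python3 -c "
from h import *
plan((.5274,.2985,.13,-5.9))"
```

```text
t 24.52 p [0.5088 0.0579 0.13  ] phi -5.93 tilt 0.08 F [ 0.3 -0.8  0.2] open 0.244 ff 39.4
[ 0.2413 -0.0063  0.    ] rotz -0.0004 rows 5.787836965350001
```

servo_tool(xyz=[[0.241, -0.006, 0.0], [0.241, -0.006, 0.0], [0.241, -0.006, 0.0], [0.241, -0.006, 0.0], [0.241, -0.006, 0.0], [0.241, -0.006, 0.0], [0.241, -0.006, 0.03], [0.241, -0.006, 0.05], [0.241, -0.006, 0.05], [0.241, -0.006, 0.05]], rot=[[0, 0, 0], [0, 0, 0], [0, 0, 0], [0, 0, 0], [0, 0, 0], [0, 0, 0], [0, 0, 0], [0, 0, 0], [0, 0, 0], [0, 0, 0]], grip=[15, 15, 15, 15, 15, 15, 15, 15, 15, 15])

```text
time_s: 25.35
eef_pos: [0.5264, 0.2957, 0.0782]
orientation: [0.743, 0.67, -0.002, -0.0]
contact_force: [-0.2, -0.5, -0.0]
opening: 0.246
finger_force: 39.4
```

```bash
python3 -c "
from h import *
plan((.5274,.2985,.066,-5.9))"
```

```text
t 25.35 p [0.5264 0.2957 0.0782] phi -5.89 tilt 0.19 F [-0.2 -0.5 -0. ] open 0.246 ff 39.4
[0.0029 0.0008 0.0122] rotz 0.0001 rows 0.3001373987137862
```

servo_tool(xyz=[[0.0025, 0, 0.006], [0.0025, 0, 0.012], [0.0025, 0, 0.012], [0.0025, 0, 0.012], [0.0025, 0, 0.012]], rot=[[0, 0, 0], [0, 0, 0], [0, 0, 0], [0, 0, 0], [0, 0, 0]], grip=[15, 15, 15, 15, 15])

```text
time_s: 25.77
eef_pos: [0.5283, 0.2986, 0.068]
orientation: [0.743, 0.67, 0.0, 0.0]
contact_force: [-0.2, 0.7, -0.4]
opening: 0.242
finger_force: 39.4
```

```bash
python3 -c "
from h import *
plan((.5274,.2985,.0301,-5.9))"
```

```text
t 25.77 p [0.5283 0.2986 0.068 ] phi -5.93 tilt 0.05 F [-0.2  0.7 -0.4] open 0.242 ff 39.4
[-0.0002 -0.0009  0.0379] rotz -0.0005 rows 0.9084059693004255
```

servo_tool(xyz=[[0, 0, 0.008], [0, 0, 0.016], [0, 0, 0.024], [0, 0, 0.024]], rot=[[0, 0, 0], [0, 0, 0], [0, 0, 0], [0, 0, 0]], grip=[15, 15, 15, 15])

```text
time_s: 26.1
eef_pos: [0.5262, 0.2979, 0.0404]
orientation: [0.743, 0.67, -0.002, -0.001]
contact_force: [-0.0, 0.2, 0.0]
opening: 0.248
finger_force: 39.4
```

servo_tool(xyz=[[0, 0, 0.005], [0, 0, 0.01], [0, 0, 0.013], [0, 0, 0.013], [0, 0, 0.013]], rot=[[0, 0, 0], [0, 0, 0], [0, 0, 0], [0, 0, 0], [0, 0, 0]], grip=[15, 15, 15, 15, 15])

```text
time_s: 26.52
eef_pos: [0.528, 0.2988, 0.0303]
orientation: [0.743, 0.67, 0.0, 0.0]
contact_force: [-0.2, 0.5, -1.4]
opening: 0.241
finger_force: 39.4
```

servo_tool(xyz=[[0, 0, 0.001], [0, 0, 0.0015], [0, 0, 0.0015], [0, 0, 0.0015]], rot=[[0, 0, 0], [0, 0, 0], [0, 0, 0], [0, 0, 0]], grip=[15, 15, 15, 15])

```text
time_s: 26.85
eef_pos: [0.5281, 0.2989, 0.0301]
orientation: [0.743, 0.67, 0.0, 0.0]
contact_force: [-6.3, -3.3, 10.8]
opening: 0.244
finger_force: 40.8
```

Contact with the floor: release, rise, and retract over the bench to the right for a clear view.

servo_tool(xyz=[[0, 0, 0], [0, 0, 0], [0, 0, 0], [0, 0, 0], [0, 0, -0.02], [0, 0, -0.05], [0, 0, -0.09], [0, 0, -0.13], [0, 0, -0.15]], rot=[[0, 0, 0], [0, 0, 0], [0, 0, 0], [0, 0, 0], [0, 0, 0], [0, 0, 0], [0, 0, 0], [0, 0, 0], [0, 0, 0]], grip=[36, 36, 36, 36, 36, 36, 36, 36, 36])

```text
time_s: 27.6
eef_pos: [0.5298, 0.2996, 0.1845]
orientation: [0.743, 0.67, 0.003, 0.001]
contact_force: [0.4, 0.1, 0.5]
opening: 0.361
finger_force: 0.0
```

servo_tool(xyz=[[-0.4, 0.02, -0.02], [-0.4, 0.02, -0.02], [-0.4, 0.02, -0.02], [-0.4, 0.02, -0.02], [-0.4, 0.02, -0.02], [-0.4, 0.02, -0.02], [-0.4, 0.02, -0.02], [-0.4, 0.02, -0.02], [-0.4, 0.02, -0.02], [-0.4, 0.02, -0.02]], rot=[[0, 0, 0], [0, 0, 0], [0, 0, 0], [0, 0, 0], [0, 0, 0], [0, 0, 0], [0, 0, 0], [0, 0, 0], [0, 0, 0], [0, 0, 0]], grip=[36, 36, 36, 36, 36, 36, 36, 36, 36, 36])

```text
time_s: 28.43
eef_pos: [0.5061, -0.1049, 0.1991]
orientation: [0.743, 0.669, -0.0, 0.001]
contact_force: [-0.2, -0.1, -0.2]
opening: 0.359
finger_force: 0.0
```

```bash
python3 -c "
from h import *
d=cam('top'); save(d,'end.png',(190,110,440,285),3.2)"
```

```text
(no output)
```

View pics/end.png

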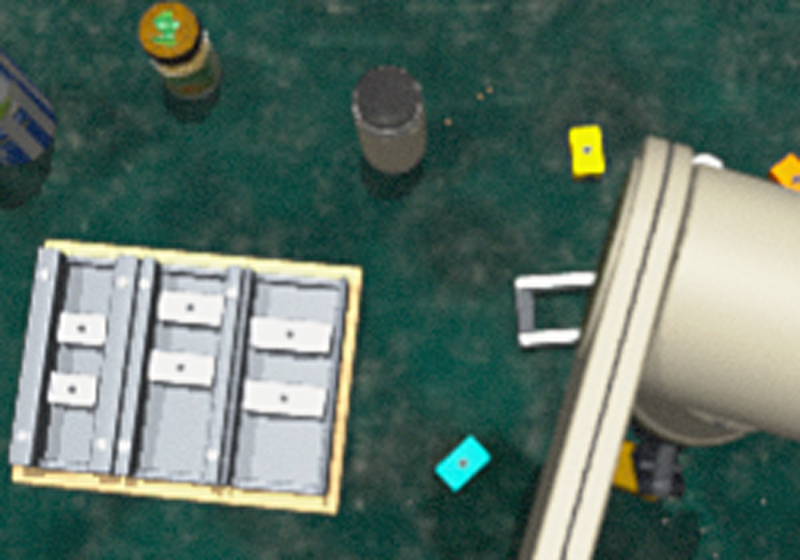

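The picture shows all three rows holding two spacers each, lying flat and parallel: new ones at (72,388), (180,368) and (284,398). The tall can has not moved, and the gripper is empty and clear at 0.2 m.

```bash
python3 -c "
from rig import *
print(finish_job())"
```

```text
the job is handed in; nothing more can be done
None
```

The long, medium and short spacers each lie flat in their own row next to the stored one, and the job is handed in at about 28.5 s. The tall can stands where it was; the arm hid the tape measure and capacitor in the last picture, but no move touched them as far as the readings show.

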